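# Hang up the full pail of the three

## Robot

A 6-joint arm with a two-finger parallel gripper is mounted at the origin on the work surface. World frame = base frame: x ahead of the robot, y to its left, z up, the work surface at z = 0. Lengths are in mm, angles in rad, forces in N, time in s.
With the tool pointing down it reaches from about 250 to 850 mm from the base axis. Payload 12.5 kg.
Tool frame: the origin (TCP) lies between the finger pads; the fingertips stand 8 mm ahead of it and the grasp point (between the pads) lies 11 mm behind it (robot.tips_ahead is the distance from the TCP to the fingertips, in mm); z points along the fingers, y is the line along which they close (so a half turn about z gives the same grasp; the last joint's range is limited). The gripper opens to 93 mm and grips with 3 to 60 N. Pads are 15 mm wide; open, the fingers measure 128 mm over their backs; the gripper's body (75 mm by 188 mm) begins 65 mm behind the grasp point.
Start: joints at [1.192, 0.351, 1.652, -0, 1.139, -0.085], TCP at [159.244, 526.427, 226.633] pointing down, gripper open.
Joint ranges: [-2.75, 2.75], [-0.79, 2.1], [0.01, 2.65], [-1.57, 4.71], [0.07, 3.14], [-2.87, 2.87]. Speed limits (rad/s): [2.22, 2.22, 2.79, 3.14, 3.14, 3.14].

## Interface

Orientations are given as a rotation vector (axis times angle).
In Python, from station import robot gives the robot as it stands.
- The arm moves only by the shell command python3 -m crank 'ROWS' [FORCE]. ROWS is JSON, a list of rows, each an object with "twist": the turn, a rotation vector about the tool's x, y, z in rad, a list of three; "slide": the shift along the tool's x, y, z in cm, a list of three; "hand": the gripper's target within -1 to 1 (fully open at 1, half-way at 0, shut at -1). A call has 1 to 20 rows; each row shifts and turns the commanded pose from where the row before left it, along the tool's axes as they then stand; what a row does not reach is not made up. A row lasts 1/12 s, in which the tool goes at most 41.7 mm and 7.16 degrees, less where a joint would pass 70% of its speed; a pose out of reach is approached as far as the arm can. A call is refused whole if a number of a shift passes 4.17 or a number of a turn 0.125, either way. A call with a gripper value outside its range is refused whole. The fingers move at their own pace and stop on an object; FORCE is the grip in N (left out, the last holds). Time passes only in rows, so rows that do not move let the fingers close. It gives the time, the measured TCP pose, the force, the opening and the grip force at its end, in the units of the state.
- robot.observe(): the state, without advancing time (a new reading comes with each control period).
- robot.capture(name): name is "scene" or "side" or "wrist"; returns a dict with "color" (384x512x3 uint8, blue, green, red), "range_z" (384x512 float32, mm along the optical axis (not along the pixel's ray), 0 where there is no reading), "K" (3x3 intrinsics, pixels), "T" (4x4, takes a point from camera to world coordinates); the wrist camera has in their place "tool_from_camera" (4x4, takes a point from camera to tool coordinates, whose origin is the TCP and whose axes are the flange's). Camera axes: x right, y down, z forward; pixel columns grow to the right and rows downward; lengths in mm; the calibration is good to about 2 mm. A picture is of the moment at which its call begins: read the wrist's pose just before it.
- robot.close_job(): hands the job in; it is judged then, once.
The state is a dict: "clock": time; "joint_positions": joint angles; "qd": joint speeds; "joint_torque": joint torques, N m; "ee_pos": TCP position; "tool_rot": TCP orientation; "wrist_force": force on the tool from outside, world axes, zero at the start; "ft_torque": the same for the moment, N m; "grip_width": finger opening in mm; "grasp_force": force on a finger pad.
Only numpy, scipy, OpenCV 4.12 (cv2) and the standard library are available. Lean on these libraries where they do the work, as an engineer would, in place of code of your own. Each camera call takes 0.05 s, during which the arm holds its last target. There are 200 camera calls.

## Task

Three identical closed pails of plant clips stand on the greenhouse bench; one is full and the other two are nearly empty, which only lifting them will tell. Find the full pail and hang it by its handle across both prongs of the double hook, leaving the two light pails standing upright on the bench where they stood. Do not tip any pail over, and leave the other things on the bench alone.

Things in the scene. Friction and masses are not known exactly. Their poses are not given: they have to be found in the camera images.
- pail_a: one of three identical closed black pails, 118 mm across at the foot, 136 mm at the grey lid, lid top 90 mm up, with a rigid strap handle arching over the lid in the pail's y-z plane. Origin: centre of the underside, z up; a half turn looks the same. One pail weighs 0.55 to 0.75 kg (full), the other two 0.23 to 0.34 kg; which is which changes and cannot be seen; lids do not open
- pail_b: one of three identical closed black pails, 118 mm across at the foot, 136 mm at the grey lid, lid top 90 mm up, with a rigid strap handle arching over the lid in the pail's y-z plane. Origin: centre of the underside, z up; a half turn looks the same. One pail weighs 0.55 to 0.75 kg (full), the other two 0.23 to 0.34 kg; which is which changes and cannot be seen; lids do not open
- pail_c: one of three identical closed black pails, 118 mm across at the foot, 136 mm at the grey lid, lid top 90 mm up, with a rigid strap handle arching over the lid in the pail's y-z plane. Origin: centre of the underside, z up; a half turn looks the same. One pail weighs 0.55 to 0.75 kg (full), the other two 0.23 to 0.34 kg; which is which changes and cannot be seen; lids do not open
- pail_a_grip (a point): centre of that pail's straight handle bar, 155 mm above its foot: the bar runs along the pail's y, 131 mm long, 12 mm wide (x), 10 mm high; the handle's legs leave 59 mm clear to each side of the middle. Axes as the pail
- pail_b_grip (a point): centre of that pail's straight handle bar, 155 mm above its foot: the bar runs along the pail's y, 131 mm long, 12 mm wide (x), 10 mm high; the handle's legs leave 59 mm clear to each side of the middle. Axes as the pail
- pail_c_grip (a point): centre of that pail's straight handle bar, 155 mm above its foot: the bar runs along the pail's y, 131 mm long, 12 mm wide (x), 10 mm high; the handle's legs leave 59 mm clear to each side of the middle. Axes as the pail
- hook_stand: fixed metal stand with a double hook: base plate 160 x 140 x 8 mm, 25 mm square post (origin: centre of its foot), and at its top two parallel round prongs, 10 mm thick, at y = +-38 mm (66 mm clear between), pointing along the stand's -x. They run level, tops 200 mm up, from the post to x = -155 mm and end in tips turned up to 219 mm; nothing on it is higher
- hook_seat (a point): point midway between the prongs, level with their tops (200 mm up), 115 mm in front of the post: here belongs the underside of the middle of the hung bar, which lies across both prongs along y, 85 to 145 mm in front of the post; the hung pail's foot is 50 mm up. Axes as the stand
- small_pot: bystander: empty terracotta pot, 72 mm across, 70 mm high; origin under its centre
- black_pot: bystander: empty black pot, 110 mm across, 100 mm high; origin under its centre
- bottle: bystander: white bottle, 64 mm across, 160 mm high; origin under its centre
- square_pot: bystander: empty square black pot, 75 x 75 x 70 mm; origin under its centre
- trowel: bystander: hand trowel lying flat, about 300 mm long along its x, 60 mm wide, 26 mm high, handle to -x; origin on the table near its middle
- brush: bystander: hand brush lying flat, along its x; origin under it on the table
Things that resemble listed ones, but are neither listed nor needed, are in the scene too. What is shaped like the pail_b but yellow is not meant.

How it is judged:
By the outcome, as a careful person would: the job done as asked, in the order asked, and still so for the second after the job is handed in, with the robot touching nothing.
It also fails if it takes over 72 s, if anything falls off the work surface, if the arm or the gripper's body presses on something with over 40 N, if the wrist force passes 120 N, or if a joint passes its speed limit or range.

## Working session

There is one attempt and no reset: what is moved stays moved. The work goes in short steps, Python scripts to look and compute and a shell command to move; the robot and the scene stay as the last step left them, time stands still between calls to the robot, and variables do not carry over. Pictures are saved under pics/ and viewed, at most 10 in all, crops included, and the job is handed in when it is done.

```bash
mkdir -p pics; ls; python3 - <<'E'
from station import robot
import cv2,numpy as np
for n in("scene","side"):
    d=robot.capture(n); cv2.imwrite(f"pics/{n}0.png",d["color"]); np.savez(f"{n}0.npz",**d)
    print(n,d["K"].tolist(),np.round(d["T"],3).tolist())
print(robot.observe())
E
```

```text
pics
scene [[417.9887208365609, 0.0, 242.49386223113203], [0.0, 417.9887208365609, 191.8341740817532], [0.0, 0.0, 1.0]] [[0.636, 0.512, -0.577, 1256.042], [0.771, -0.428, 0.47, -684.804], [-0.006, -0.744, -0.668, 1019.757], [0.0, 0.0, 0.0, 1.0]]
side [[401.455345155177, 0.0, 253.2267251526274], [0.0, 401.455345155177, 184.4595488336937], [0.0, 0.0, 1.0]] [[0.685, -0.383, 0.619, -371.688], [-0.728, -0.373, 0.575, -923.729], [0.011, -0.845, -0.535, 910.07], [0.0, 0.0, 0.0, 1.0]]
{'clock': 0.1, 'joint_positions': array([ 1.19242137e+00,  3.51200238e-01,  1.65234322e+00, -2.24790974e-05,
        1.13914290e+00, -8.46318236e-02]), 'qd': array([-0.00034249, -0.00044305, -0.00238562,  0.00061103, -0.00024912,
       -0.00088761]), 'joint_torque': array([ 1.60360296e-04, -4.98027813e+01, -2.85703576e+01,  7.00353272e-02,
        2.38657981e-02, -2.19425306e-05]), 'ee_pos': array([159.12895239, 526.15575792, 226.15188963]), 'tool_rot': array([-4.59705036e-01, -3.10754260e+00,  1.67939143e-03]), 'wrist_force': array([-0.54868142,  0.14807136, -0.0605957 ]), 'ft_torque': array([-0.01044164, -0.04598184,  0.0600503 ]), 'grasp_force': 0.0, 'grip_width': 93.12506821340453}
```

View pics/scene0.png

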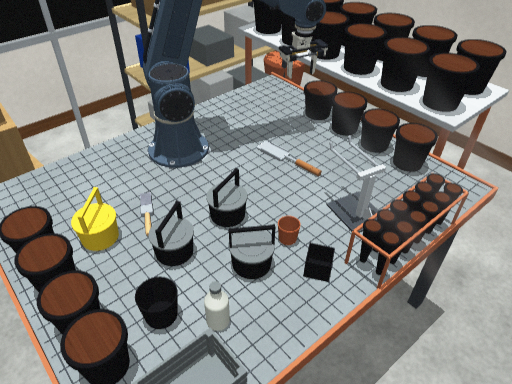

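View pics/side0.png

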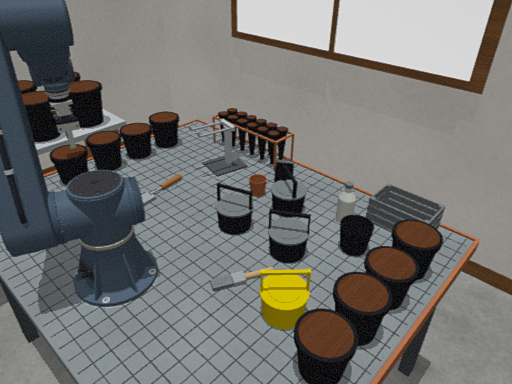

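Scene view: pail handles near pixels (228,190), (170,225) and (252,235); the yellow decoy is at (95,215), and the double hook's post is at (370,185) with its prongs pointing up-left. The side view shows the same pails at (236,210), (289,235) and (286,190), and the stand at (230,145).

```bash
cat > pc.py <<'E'
import numpy as np,cv2
def cloud(d):
    z=d["range_z"];v,u=np.mgrid[:z.shape[0],:z.shape[1]];K=d["K"]
    p=np.stack([(u-K[0,2])/K[0,0]*z,(v-K[1,2])/K[1,1]*z,z],-1)
    p=p@d["T"][:3,:3].T+d["T"][:3,3]; p[z<=0]=np.nan
    return p
E
python3 - <<'E'
import numpy as np,cv2
from pc import cloud
from scipy.ndimage import label
for n in("scene","side"):
    d=np.load(n+"0.npz"); p=cloud(d); c=d["color"].astype(int)
    dark=c.max(-1)<70
    def rep(m,t,minn=12):
        l,k=label(m,np.ones((3,3)))
        for i in range(1,k+1):
            q=p[l==i]
            if len(q)<minn: continue
            ce=np.median(q,0); w,V=np.linalg.eigh(np.cov(q[:,:2].T)); a=V[:,-1]; s=(q[:,:2]-ce[:2])@a
            v,u=np.argwhere(l==i).mean(0)
            mid=ce[:2]+a*(s.max()+s.min())/2
            print(n,t,"px",int(u),int(v),"n",len(q),"mid",mid.round(),"mean",q.mean(0).round(),"z",q[:,2].min().round(),q[:,2].max().round(),"yaw",round(float(np.degrees(np.arctan2(a[1],a[0]))),1),"len",round(float(np.ptp(s))))
    box=(p[...,0]>200)&(p[...,0]<950)&(abs(p[...,1])<500)
    rep(box&dark&(p[...,2]>148)&(p[...,2]<166),"bar")
    grey=(np.ptp(c,axis=-1)<25)&(c.max(-1)>70)
    rep(box&grey&(p[...,2]>83)&(p[...,2]<96),"lid",60)
    rep(box&(p[...,2]>182)&(p[...,2]<225),"hook",6)
    rep(box&(p[...,2]>35)&(p[...,2]<182),"things",60)
E
```

```text
scene bar px 225 181 n 128 mid [436. -83.] mean [437. -88. 159.] z 148.0 166.0 yaw 108.2 len 129
scene bar px 401 206 n 565 mid [867. 266.] mean [865. 245. 160.] z 148.0 166.0 yaw 89.8 len 370
scene bar px 450 191 n 85 mid [927. 410.] mean [923. 411. 160.] z 148.0 166.0 yaw -157.1 len 52
scene bar px 414 220 n 568 mid [924. 229.] mean [922. 220. 160.] z 148.0 166.0 yaw 90.1 len 295
scene bar px 167 217 n 174 mid [ 456. -311.] mean [ 459. -316.  160.] z 148.0 166.0 yaw 120.8 len 131
scene bar px 250 228 n 202 mid [ 647. -157.] mean [ 647. -159.  159.] z 148.0 165.0 yaw 56.6 len 128
scene lid px 231 196 n 644 mid [446. -69.] mean [449. -74.  92.] z 84.0 96.0 yaw 133.0 len 137
scene lid px 210 195 n 124 mid [ 393. -123.] mean [ 401. -122.   91.] z 85.0 96.0 yaw 138.4 len 126
scene lid px 176 232 n 806 mid [ 466. -294.] mean [ 469. -300.   92.] z 83.0 96.0 yaw 138.0 len 138
scene lid px 154 233 n 191 mid [ 421. -355.] mean [ 426. -351.   91.] z 84.0 95.0 yaw 143.2 len 121
scene lid px 251 246 n 1180 mid [ 655. -160.] mean [ 653. -160.   92.] z 83.0 96.0 yaw 71.6 len 133
scene lid px 216 
[... 2083 characters left out ...]
de hook px 214 127 n 256 mid [649. 264.] mean [667. 268. 199.] z 184.0 220.0 yaw 165.0 len 184
side things px 272 178 n 4821 mid [751. -14.] mean [675. -41. 105.] z 35.0 175.0 yaw 54.9 len 968
side things px 257 181 n 237 mid [646.  -5.] mean [646.  -3.  56.] z 35.0 75.0 yaw -137.2 len 76
side things px 350 218 n 1287 mid [ 672. -426.] mean [ 664. -420.   82.] z 35.0 164.0 yaw -140.0 len 233
side things px 234 206 n 1254 mid [420. -86.] mean [422. -97.  92.] z 35.0 165.0 yaw 92.7 len 135
side things px 385 200 n 853 mid [ 860. -448.] mean [ 859. -451.   73.] z 35.0 105.0 yaw -179.5 len 152
side things px 281 284 n 1197 mid [ 253. -463.] mean [ 249. -458.  104.] z 86.0 164.0 yaw 152.6 len 130
```

```bash
python3 - <<'E'
import numpy as np
from pc import cloud
for n in("scene","side"):
    d=np.load(n+"0.npz"); p=cloud(d); q=p[(p[...,0]>540)&(p[...,0]<830)&(p[...,1]>150)&(p[...,1]<350)]
    h=q[(q[:,2]>184)&(q[:,2]<225)]
    post=q[(q[:,2]>40)&(q[:,2]<175)&(q[:,0]<790)]; print(n,"post",np.median(post,0).round(1),post[:,:2].min(0),post[:,:2].max(0),len(post))
    # yaw scan: sharpen the across-profile of prong points
    best=[]
    for a in np.radians(np.arange(-40,20,.5)):
        t=h[:,:2]@[-np.sin(a),np.cos(a)]; H=np.histogram(t,np.arange(0,1500,3)-500)[0]; best.append((np.sum(H.astype(float)**2),np.degrees(a)))
    b=max(best); print(b)
    a=np.radians(b[1]);s=h[:,:2]@[np.cos(a),np.sin(a)];t=h[:,:2]@[-np.sin(a),np.cos(a)]
    s0=s.min()
    H,e=np.histogram(t,np.arange(np.floor(t.min()),t.max()+4,4)); print(e[0],H.tolist())
    print("s range",s.min(),s.max()); 
    tip=h[h[:,2]>208]; print("tips",tip.round().tolist()[:60:3])
    pl=q[(q[:,2]>4)&(q[:,2]<14)]; print("base ctr",pl[:,:2].min(0),pl[:,:2].max(0))
    for lo in range(int(s.min()),int(s.max()),15):
        m=(s>=lo)&(s<lo+15)&(h[:,2]<203); tm=np.median(t)
        print(lo,[ (int(x.sum()),np.round(np.median(t[x]),1),np.round(h[x,2].max(),0)) for x in (m&(t<tm-15),m&(t>tm+15)) if x.any()])
E
```

```text
scene post [736.4 252.3 104.4] [711.42686797 244.69950469] [776.63015587 272.60701165] 385
(np.float64(16091.0), np.float64(-14.0))
377.0 [14, 34, 78, 49, 15, 10, 7, 8, 10, 8, 8, 12, 11, 10, 11, 9, 6, 10, 9, 9, 32, 71, 48, 16, 8, 5, 1]
s range 473.75503436436446 657.2153698220167
tips [[574.0, 336.0, 220.0], [577.0, 338.0, 217.0], [579.0, 337.0, 214.0], [580.0, 336.0, 211.0], [559.0, 257.0, 223.0], [558.0, 260.0, 217.0], [562.0, 255.0, 217.0], [562.0, 255.0, 214.0], [563.0, 256.0, 210.0], [566.0, 252.0, 209.0], [720.0, 224.0, 209.0]]
base ctr [540.26368622 150.41073024] [808.96391086 349.37077848]
473 [(4, np.float64(387.0), np.float64(203.0)), (3, np.float64(461.2), np.float64(199.0))]
488 [(9, np.float64(388.9), np.float64(201.0)), (9, np.float64(463.2), np.float64(202.0))]
503 [(9, np.float64(385.7), np.float64(202.0)), (9, np.float64(463.7), np.float64(203.0))]
518 [(11, np.float64(386.2), np.float64(203.0)), (11, np.float64(462.6), np.float64(203.0))]
533 [(11, np.float64(386.4), np.float64(203.0)), (10, np.float64(463.0), np.float64(203.0))]
548 [(8, np.float64(387.4), np.float
[... 1602 characters left out ...]
t64(200.0))]
549 [(7, np.float64(381.8), np.float64(201.0)), (7, np.float64(461.6), np.float64(202.0))]
564 [(8, np.float64(386.6), np.float64(201.0)), (7, np.float64(462.9), np.float64(200.0))]
579 [(8, np.float64(386.5), np.float64(201.0)), (7, np.float64(461.4), np.float64(199.0))]
594 [(7, np.float64(385.6), np.float64(203.0)), (8, np.float64(460.9), np.float64(203.0))]
609 [(9, np.float64(387.1), np.float64(200.0)), (6, np.float64(461.0), np.float64(203.0))]
624 [(8, np.float64(385.8), np.float64(203.0)), (15, np.float64(456.1), np.float64(201.0))]
639 [(18, np.float64(382.3), np.float64(203.0)), (10, np.float64(450.3), np.float64(203.0))]
654 [(5, np.float64(381.4), np.float64(201.0))]
```

```bash
python3 - <<'E'
import cv2,numpy as np
a=cv2.imread("pics/scene0.png")[120:240,310:430];b=cv2.imread("pics/side0.png")[100:190,170:260]
cv2.imwrite("pics/hook.png",np.hstack([cv2.resize(a,(400,400)),cv2.resize(b,(400,400))]))
E
```

```text
(no output)
```

View pics/hook.png

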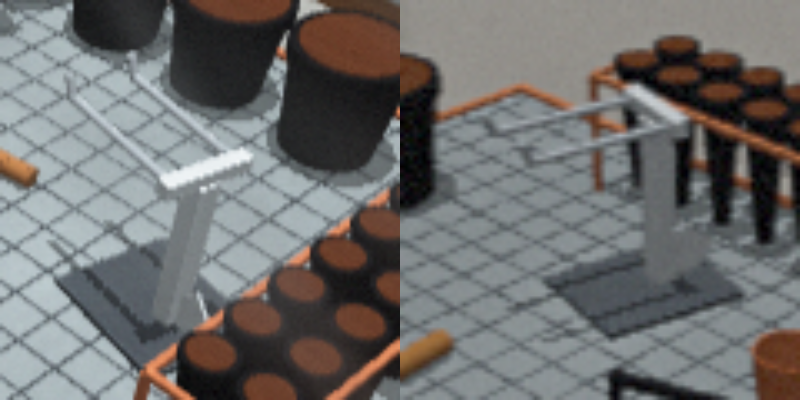

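The hook crop shows the crossbar and post at the right, with the prongs running to upturned tips; the stand's yaw is about -14° and the seat lies near (614, 284). Next I'll write a helper that gives the move still to do in tool axes.

```bash
cat > go.py <<'E'
# usage: go.py x y z yaw_of_tool_y(deg) -> remaining slide (cm, current tool axes) and twist (rad, tool z)
import sys,numpy as np
from scipy.spatial.transform import Rotation as R
from station import robot
o=robot.observe(); r=R.from_rotvec(o["tool_rot"]); M=r.as_matrix()
psi=np.degrees(np.arctan2(M[1,1],M[0,1]))
print("t",round(o["clock"],2),"pos",o["ee_pos"].round(1),"yaw",psi.round(2),"tilt",np.degrees(np.arccos(-M[2,2])).round(2),"F",o["wrist_force"].round(2),"w",round(o["grip_width"],1),"g",round(o["grasp_force"],1),"j6",o["joint_positions"][5].round(2))
a=list(map(float,sys.argv[1:5]))
T=R.from_euler("z",a[3],degrees=True)*R.from_euler("x",180,degrees=True)
# tool down with y yaw = a[3]: build directly
c,s=np.cos(np.radians(a[3])),np.sin(np.radians(a[3]))
D=np.array([[-s,c,0],[c,s,0],[0,0,-1.]]).copy(); D=np.column_stack([[-s,c,0],[c,s,0],[0,0,-1]])
d=np.array(a[:3])-o["ee_pos"]
print("slide cm",(M.T@d/10).round(2),"twist",(r.inv()*R.from_matrix(D)).as_rotvec().round(3))
E
sed -i '/^T=R.from_euler/d;/^# tool down/d;s/^D=np.array.*copy(); //' go.py
python3 go.py 434 -84 250 18.5
```

```text
t 0.1 pos [159.1 526.2 226.2] yaw 73.17 tilt 0.06 F [-0.55  0.15 -0.06] w 93.1 g 0.0 j6 -0.08
slide cm [-43.98 -50.45  -2.33] twist [-0.001  0.     0.954]
```

```bash
python3 -m crank '[{"twist":[0,0,0],"slide":[-2.6,-2.95,-0.14],"hand":1},{"twist":[0,0,0],"slide":[-2.6,-2.95,-0.14],"hand":1},{"twist":[0,0,0],"slide":[-2.6,-2.95,-0.14],"hand":1},{"twist":[0,0,0],"slide":[-2.6,-2.95,-0.14],"hand":1},{"twist":[0,0,0],"slide":[-2.6,-2.95,-0.14],"hand":1},{"twist":[0,0,0],"slide":[-2.6,-2.95,-0.14],"hand":1},{"twist":[0,0,0],"slide":[-2.6,-2.95,-0.14],"hand":1},{"twist":[0,0,0],"slide":[-2.6,-2.95,-0.14],"hand":1},{"twist":[0,0,0],"slide":[-2.6,-2.95,-0.14],"hand":1},{"twist":[0,0,0],"slide":[-2.6,-2.95,-0.14],"hand":1},{"twist":[0,0,0],"slide":[-2.6,-2.95,-0.14],"hand":1},{"twist":[0,0,0],"slide":[-2.6,-2.95,-0.14],"hand":1},{"twist":[0,0,0],"slide":[-2.6,-2.95,-0.14],"hand":1},{"twist":[0,0,0],"slide":[-2.6,-2.95,-0.14],"hand":1},{"twist":[0,0,0],"slide":[-2.6,-2.95,-0.14],"hand":1},{"twist":[0,0,0],"slide":[-2.6,-2.95,-0.14],"hand":1},{"twist":[0,0,0],"slide":[-2.4,-2.95,-0.1],"hand":1}]' 35
python3 -m crank '[{"twist":[0,0,0.119],"slide":[0,0,0],"hand":1},{"twist":[0,0,0.119],"slide":[0,0,0],"hand":1},{"twist":[0,0,0.119],"slide":[0,0,0],"hand":1},{"twist":[0,0,0.119],"slide":[0,0,0],"hand":1},{"twist":[0,0,0.119],"slide":[0,0,0],"hand":1},{"twist":[0,0,0.119],"slide":[0,0,0],"hand":1},{"twist":[0,0,0.119],"slide":[0,0,0],"hand":1},{"twist":[0,0,0.119],"slide":[0,0,0],"hand":1},{"twist":[0,0,0],"slide":[0,0,0],"hand":1}]'
python3 go.py 434 -84 144 18.5
```

```text
clock: 1.52
ee_pos: [435.6, -83.2, 250.1]
tool_rot: [0.461, 3.108, 0.0]
wrist_force: [0.8, 1.0, -0.4]
grip_width: 92.5
grasp_force: 0.0
clock: 2.27
ee_pos: [435.0, -80.9, 249.8]
tool_rot: [-1.84, -2.546, 0.0]
wrist_force: [-0.5, 0.1, -0.6]
grip_width: 93.0
grasp_force: 0.0
t 2.27 pos [435.  -80.9 249.8] yaw 18.31 tilt 0.03 F [-0.52  0.14 -0.56] w 93.0 g 0.0 j6 -0.61
slide cm [-0.26 -0.19 10.58] twist [-0.    -0.    -0.003]
```

```bash
python3 -m crank '[{"twist":[0,0,0],"slide":[-0.26,-0.19,2],"hand":1},{"twist":[0,0,0],"slide":[0,0,2],"hand":1},{"twist":[0,0,0],"slide":[0,0,2],"hand":1},{"twist":[0,0,0],"slide":[0,0,2],"hand":1},{"twist":[0,0,0],"slide":[0,0,1.5],"hand":1},{"twist":[0,0,0],"slide":[0,0,1.1],"hand":0},{"twist":[0,0,0],"slide":[0,0,0],"hand":-1},{"twist":[0,0,0],"slide":[0,0,0],"hand":-1},{"twist":[0,0,0],"slide":[0,0,0],"hand":-1},{"twist":[0,0,0],"slide":[0,0,0],"hand":-1},{"twist":[0,0,0],"slide":[0,0,0],"hand":-1},{"twist":[0,0,0],"slide":[0,0,0],"hand":-1},{"twist":[0,0,0],"slide":[0,0,0],"hand":-1},{"twist":[0,0,0],"slide":[0,0,0],"hand":-1}]' 35
python3 go.py 434 -84 144 18.5
```

```text
clock: 3.43
ee_pos: [434.3, -84.1, 144.2]
tool_rot: [1.832, 2.551, 0.0]
wrist_force: [-0.6, 0.1, 0.7]
grip_width: 37.6
grasp_force: 0.0
t 3.43 pos [434.3 -84.1 144.2] yaw 18.63 tilt 0.02 F [-0.61  0.11  0.66] w 37.6 g 0.0 j6 -0.62
slide cm [ 0.02 -0.02  0.02] twist [0.    0.    0.002]
```

```bash
python3 -m crank '[{"twist":[0,0,0],"slide":[0,0,0],"hand":-1},{"twist":[0,0,0],"slide":[0,0,0],"hand":-1},{"twist":[0,0,0],"slide":[0,0,0],"hand":-1},{"twist":[0,0,0],"slide":[0,0,0],"hand":-1},{"twist":[0,0,0],"slide":[0,0,0],"hand":-1},{"twist":[0,0,0],"slide":[0,0,0],"hand":-1},{"twist":[0,0,0],"slide":[0,0,0],"hand":-1},{"twist":[0,0,0],"slide":[0,0,0],"hand":-1}]' 35
python3 -m crank '[{"twist":[0,0,0],"slide":[0,0,-0.5],"hand":-1},{"twist":[0,0,0],"slide":[0,0,-1],"hand":-1},{"twist":[0,0,0],"slide":[0,0,-1],"hand":-1},{"twist":[0,0,0],"slide":[0,0,-0.5],"hand":-1},{"twist":[0,0,0],"slide":[0,0,0],"hand":-1},{"twist":[0,0,0],"slide":[0,0,0],"hand":-1},{"twist":[0,0,0],"slide":[0,0,0],"hand":-1},{"twist":[0,0,0],"slide":[0,0,0],"hand":-1},{"twist":[0,0,0],"slide":[0,0,0],"hand":-1}]'
python3 go.py 434 -84 144 18.5
```

```text
clock: 4.1
ee_pos: [434.2, -84.1, 144.0]
tool_rot: [1.833, 2.552, -0.0]
wrist_force: [0.6, 0.5, -1.2]
grip_width: 11.7
grasp_force: 35.0
clock: 4.85
ee_pos: [434.0, -84.0, 173.6]
tool_rot: [-1.832, -2.551, 0.0]
wrist_force: [-0.5, 1.0, -3.0]
grip_width: 11.4
grasp_force: 35.0
t 4.85 pos [434.  -84.  173.6] yaw 18.62 tilt 0.05 F [-0.47  1.   -2.98] w 11.4 g 35.0 j6 -0.62
slide cm [0.   0.   2.96] twist [-0.001 -0.     0.002]
```

```bash
python3 -m crank '[{"twist":[0,0,0],"slide":[0,0,0],"hand":-1},{"twist":[0,0,0],"slide":[0,0,0],"hand":-1}]'
python3 -m crank '[{"twist":[0,0,0],"slide":[0,0,1],"hand":-1},{"twist":[0,0,0],"slide":[0,0,1],"hand":-1},{"twist":[0,0,0],"slide":[0,0,0.5],"hand":-1},{"twist":[0,0,0],"slide":[0,0,0.2],"hand":-1},{"twist":[0,0,0],"slide":[0,0,0.2],"hand":-1},{"twist":[0,0,0],"slide":[0,0,0.05],"hand":-1},{"twist":[0,0,0],"slide":[0,0,0],"hand":-1},{"twist":[0,0,0],"slide":[0,0,0],"hand":-1}]'
python3 go.py 434 -84 144 18.5
```

```text
clock: 5.02
ee_pos: [434.1, -84.1, 173.8]
tool_rot: [-1.833, -2.551, 0.0]
wrist_force: [0.5, 0.5, -2.5]
grip_width: 11.6
grasp_force: 35.0
clock: 5.68
ee_pos: [434.4, -84.1, 144.8]
tool_rot: [1.832, 2.551, 0.0]
wrist_force: [-0.4, 0.0, -3.4]
grip_width: 11.4
grasp_force: 35.0
t 5.68 pos [434.4 -84.1 144.8] yaw 18.62 tilt 0.03 F [-0.4   0.01 -3.41] w 11.4 g 35.0 j6 -0.62
slide cm [ 0.02 -0.03  0.08] twist [0.    0.    0.002]
```

```bash
python3 -m crank '[{"twist":[0,0,0],"slide":[0,0,0.08],"hand":-1},{"twist":[0,0,0],"slide":[0,0,0],"hand":-1},{"twist":[0,0,0],"slide":[0,0,0],"hand":-0.5},{"twist":[0,0,0],"slide":[0,0,0],"hand":0},{"twist":[0,0,0],"slide":[0,0,0],"hand":0.5},{"twist":[0,0,0],"slide":[0,0,0],"hand":0.5},{"twist":[0,0,0],"slide":[0,0,0],"hand":0.5},{"twist":[0,0,0],"slide":[0,0,0],"hand":0.5},{"twist":[0,0,0],"slide":[0,0,-0.5],"hand":0.5},{"twist":[0,0,0],"slide":[0,0,-2],"hand":0.5},{"twist":[0,0,0],"slide":[0,0,-3],"hand":0.5},{"twist":[0,0,0],"slide":[0,0,-2],"hand":0.5},{"twist":[0,0,0],"slide":[0,0,0],"hand":0.5},{"twist":[0,0,0],"slide":[0,0,0],"hand":0.5}]'
python3 go.py 454.5 -312.5 220 30.6
```

```text
clock: 6.85
ee_pos: [434.6, -84.2, 219.6]
tool_rot: [1.832, 2.55, 0.001]
wrist_force: [0.1, -0.1, -1.2]
grip_width: 69.8
grasp_force: 0.0
t 6.85 pos [434.6 -84.2 219.6] yaw 18.62 tilt 0.13 F [ 0.08 -0.11 -1.25] w 69.8 g 0.0 j6 -0.62
slide cm [-2.227e+01 -5.400e+00 -2.000e-02] twist [ 0.002  0.001 -0.209]
```

```bash
python3 -m crank '[{"twist":[0,0,0],"slide":[-3.7,-0.9,0],"hand":0.5},{"twist":[0,0,0],"slide":[-3.7,-0.9,0],"hand":0.5},{"twist":[0,0,0],"slide":[-3.7,-0.9,0],"hand":0.5},{"twist":[0,0,0],"slide":[-3.7,-0.9,0],"hand":0.5},{"twist":[0,0,0],"slide":[-3.7,-0.9,0],"hand":0.5},{"twist":[0,0,0],"slide":[-3.77,-0.9,0],"hand":0.5},{"twist":[0,0,-0.105],"slide":[0,0,0],"hand":0.5},{"twist":[0,0,-0.105],"slide":[0,0,0],"hand":0.5},{"twist":[0,0,0],"slide":[0,0,0],"hand":0.5},{"twist":[0,0,0],"slide":[0,0,0],"hand":0.5}]'
python3 go.py 454.5 -312.5 144 30.6
```

```text
clock: 7.68
ee_pos: [453.7, -312.1, 217.7]
tool_rot: [-1.559, -2.726, -0.0]
wrist_force: [-0.5, 0.6, 0.5]
grip_width: 69.9
grasp_force: 0.0
t 7.68 pos [ 453.7 -312.1  217.7] yaw 30.47 tilt 0.1 F [-0.52  0.57  0.52] w 69.9 g 0.0 j6 -1.22
slide cm [-0.09  0.05  7.37] twist [-0.001 -0.002 -0.002]
```

```bash
python3 -m crank '[{"twist":[0,0,0],"slide":[-0.09,0.05,2],"hand":0.5},{"twist":[0,0,0],"slide":[0,0,2],"hand":0.5},{"twist":[0,0,0],"slide":[0,0,2],"hand":0.3},{"twist":[0,0,0],"slide":[0,0,1.37],"hand":0},{"twist":[0,0,0],"slide":[0,0,0],"hand":-1},{"twist":[0,0,0],"slide":[0,0,0],"hand":-1},{"twist":[0,0,0],"slide":[0,0,0],"hand":-1},{"twist":[0,0,0],"slide":[0,0,0],"hand":-1},{"twist":[0,0,0],"slide":[0,0,0],"hand":-1},{"twist":[0,0,0],"slide":[0,0,0],"hand":-1},{"twist":[0,0,0],"slide":[0,0,0],"hand":-1},{"twist":[0,0,0],"slide":[0,0,0],"hand":-1},{"twist":[0,0,0],"slide":[0,0,0],"hand":-1},{"twist":[0,0,0],"slide":[0,0,0],"hand":-1},{"twist":[0,0,0],"slide":[0,0,0],"hand":-1}]' 35
python3 go.py 454.5 -312.5 144 30.6
```

```text
clock: 8.93
ee_pos: [455.4, -312.9, 145.3]
tool_rot: [1.555, 2.729, 0.0]
wrist_force: [2.4, 1.1, 3.3]
grip_width: 11.4
grasp_force: 35.0
t 8.93 pos [ 455.4 -312.9  145.3] yaw 30.65 tilt 0.05 F [2.38 1.09 3.29] w 11.4 g 35.0 j6 -1.22
slide cm [ 0.08 -0.06  0.13] twist [0.001 0.001 0.001]
```

```bash
python3 -m crank '[{"twist":[0,0,0],"slide":[0,0,-0.5],"hand":-1},{"twist":[0,0,0],"slide":[0,0,-1],"hand":-1},{"twist":[0,0,0],"slide":[0,0,-1],"hand":-1},{"twist":[0,0,0],"slide":[0,0,-0.5],"hand":-1},{"twist":[0,0,0],"slide":[0,0,0],"hand":-1},{"twist":[0,0,0],"slide":[0,0,0],"hand":-1},{"twist":[0,0,0],"slide":[0,0,0],"hand":-1},{"twist":[0,0,0],"slide":[0,0,0],"hand":-1}]'
python3 -m crank '[{"twist":[0,0,0],"slide":[0,0,0],"hand":-1},{"twist":[0,0,0],"slide":[0,0,0],"hand":-1}]'
python3 go.py 454.5 -312.5 145 30.6
```

```text
clock: 9.6
ee_pos: [454.8, -312.7, 174.6]
tool_rot: [-1.555, -2.729, -0.0]
wrist_force: [0.4, 0.6, -7.0]
grip_width: 11.6
grasp_force: 35.0
clock: 9.77
ee_pos: [454.9, -312.8, 174.7]
tool_rot: [-1.555, -2.729, -0.0]
wrist_force: [0.1, -0.0, -6.7]
grip_width: 11.9
grasp_force: 35.0
t 9.77 pos [ 454.9 -312.8  174.7] yaw 30.65 tilt 0.04 F [ 0.08 -0.   -6.7 ] w 11.9 g 35.0 j6 -1.22
slide cm [ 0.04 -0.02  2.97] twist [-0.    -0.001  0.001]
```

The second pail weighs about 6.9 N, so it is the full one. I'll lift it high, carry it over, and line it up in front of the hook.

```bash
python3 -m crank '[{"twist":[0,0,0],"slide":[0,0,-1],"hand":-1},{"twist":[0,0,0],"slide":[0,0,-2],"hand":-1},{"twist":[0,0,0],"slide":[0,0,-3],"hand":-1},{"twist":[0,0,0],"slide":[0,0,-3],"hand":-1},{"twist":[0,0,0],"slide":[0,0,-3],"hand":-1},{"twist":[0,0,0],"slide":[0,0,-3],"hand":-1},{"twist":[0,0,0],"slide":[0,0,-3],"hand":-1},{"twist":[0,0,0],"slide":[0,0,-2],"hand":-1},{"twist":[0,0,0],"slide":[0,0,-0.5],"hand":-1},{"twist":[0,0,0],"slide":[0,0,0],"hand":-1}]' 45
python3 go.py 466.6 321.2 380 -14
python3 - <<'E'
import numpy as np
from pc import cloud
for n in("scene","side"):
    p=cloud(np.load(n+"0.npz")); q=p[(p[...,0]>300)&(p[...,0]<650)&(p[...,1]>180)&(p[...,1]<480)&(p[...,2]>60)]
    print(n,len(q),[(y,int(((q[:,1]>=y)&(q[:,1]<y+20)).sum())) for y in range(180,480,20)])
E
```

```text
clock: 10.6
ee_pos: [455.2, -313.0, 381.4]
tool_rot: [1.554, 2.727, -0.001]
wrist_force: [-0.2, 0.5, -7.4]
grip_width: 11.4
grasp_force: 45.0
t 10.6 pos [ 455.2 -313.   381.4] yaw 30.65 tilt 0.15 F [-0.24  0.53 -7.35] w 11.4 g 45.0 j6 -1.22
slide cm [5.398e+01 3.332e+01 4.000e-02] twist [0.002 0.002 0.779]
scene 159 [(180, 0), (200, 0), (220, 7), (240, 71), (260, 10), (280, 0), (300, 13), (320, 58), (340, 0), (360, 0), (380, 0), (400, 0), (420, 0), (440, 0), (460, 0)]
side 99 [(180, 0), (200, 0), (220, 9), (240, 46), (260, 2), (280, 0), (300, 11), (320, 31), (340, 0), (360, 0), (380, 0), (400, 0), (420, 0), (440, 0), (460, 0)]
```

```bash
python3 -m crank '[{"twist":[0,0,0],"slide":[1.5,0.92,0],"hand":-1},{"twist":[0,0,0],"slide":[3,1.85,0],"hand":-1},{"twist":[0,0,0],"slide":[3,1.85,0],"hand":-1},{"twist":[0,0,0],"slide":[3,1.85,0],"hand":-1},{"twist":[0,0,0],"slide":[3,1.85,0],"hand":-1},{"twist":[0,0,0],"slide":[3,1.85,0],"hand":-1},{"twist":[0,0,0],"slide":[3,1.85,0],"hand":-1},{"twist":[0,0,0],"slide":[3,1.85,0],"hand":-1},{"twist":[0,0,0],"slide":[3,1.85,0],"hand":-1},{"twist":[0,0,0],"slide":[3,1.85,0],"hand":-1},{"twist":[0,0,0],"slide":[3,1.85,0],"hand":-1},{"twist":[0,0,0],"slide":[3,1.85,0],"hand":-1},{"twist":[0,0,0],"slide":[3,1.85,0],"hand":-1},{"twist":[0,0,0],"slide":[3,1.85,0],"hand":-1},{"twist":[0,0,0],"slide":[3,1.85,0],"hand":-1},{"twist":[0,0,0],"slide":[3,1.85,0],"hand":-1},{"twist":[0,0,0],"slide":[3,1.85,0],"hand":-1},{"twist":[0,0,0],"slide":[3,1.85,0],"hand":-1},{"twist":[0,0,0],"slide":[1.5,0.95,0],"hand":-1},{"twist":[0,0,0],"slide":[0,0,0],"hand":-1}]'
python3 -m crank '[{"twist":[0,0,0.09],"slide":[0,0,0],"hand":-1},{"twist":[0,0,0.1],"slide":[0,0,0],"hand":-1},{"twist":[0,0,0.1],"slide":[0,0,0],"hand":-1},{"twist":[0,0,0.1],"slide":[0,0,0],"hand":-1},{"twist":[0,0,0.1],"slide":[0,0,0],"hand":-1},{"twist":[0,0,0.1],"slide":[0,0,0],"hand":-1},{"twist":[0,0,0.1],"slide":[0,0,0],"hand":-1},{"twist":[0,0,0.089],"slide":[0,0,0],"hand":-1},{"twist":[0,0,0],"slide":[0,0,0],"hand":-1},{"twist":[0,0,0],"slide":[0,0,0],"hand":-1}]'
python3 go.py 466.6 321.2 231 -14
```

```text
clock: 12.27
ee_pos: [465.4, 324.8, 377.3]
tool_rot: [-1.55, -2.729, 0.003]
wrist_force: [-0.7, 0.8, -7.6]
grip_width: 11.0
grasp_force: 45.0
clock: 13.1
ee_pos: [466.1, 321.1, 378.7]
tool_rot: [-2.473, -1.938, 0.004]
wrist_force: [-0.1, 1.1, -6.9]
grip_width: 11.6
grasp_force: 45.0
t 13.1 pos [466.1 321.1 378.7] yaw -13.83 tilt 0.13 F [-0.06  1.1  -6.86] w 11.6 g 45.0 j6 0.76
slide cm [ 0.05  0.07 14.77] twist [-0.002  0.002  0.003]
```

Next I'll descend to insertion height and look at how the bar lines up with the prongs.

```bash
python3 -m crank '[{"twist":[0,0,0],"slide":[0,0,1],"hand":-1},{"twist":[0,0,0],"slide":[0,0,2.5],"hand":-1},{"twist":[0,0,0],"slide":[0,0,2.5],"hand":-1},{"twist":[0,0,0],"slide":[0,0,2.5],"hand":-1},{"twist":[0,0,0],"slide":[0,0,2.5],"hand":-1},{"twist":[0,0,0],"slide":[0,0,2.5],"hand":-1},{"twist":[0,0,0],"slide":[0,0,1.2],"hand":-1},{"twist":[0,0,0],"slide":[0,0,0],"hand":-1},{"twist":[0,0,0],"slide":[0,0,0],"hand":-1},{"twist":[0,0,0],"slide":[0,0,0],"hand":-1}]'
python3 go.py 614 284.4 231 -14
python3 - <<'E'
import numpy as np,cv2
from station import robot
from pc import cloud
im=[]
for n in("scene","side"):
    d=robot.capture(n); p=cloud(d); c=d["color"].astype(int)
    im.append(d["color"][90:240,270:470] if n=="scene" else d["color"][60:210,110:310])
    a=np.radians(-14); s=p[...,0]*np.cos(a)+p[...,1]*np.sin(a); t=-p[...,0]*np.sin(a)+p[...,1]*np.cos(a)
    m=(s>340)&(s<410)&(abs(t-424)<90)&(c.max(-1)<80)
    for zl,zh in((188,222),(226,246)):
        k=m&(p[...,2]>zl)&(p[...,2]<zh)
        if k.sum(): print(n,zl,k.sum(),"t",np.percentile(t[k],[1,50,99]).round(1),"s",np.percentile(s[k],[2,50,98]).round(1),"z",np.percentile(p[k][:,2],[2,98]).round(1))
    for lo,hi in ((440,492),(492,640)):
        k=(s>lo)&(s<hi)&(p[...,2]>190)&(p[...,2]<225); print(n,"prongs s",lo,[np.median(t[k&(x)]).round(1) for x in (t<424,t>424)])
cv2.imwrite("pics/pre.png",cv2.resize(np.hstack(im),(800,300)))
E
```

```text
clock: 13.93
ee_pos: [466.8, 321.8, 233.9]
tool_rot: [2.474, 1.936, 0.002]
wrist_force: [1.3, 0.7, -7.3]
grip_width: 11.4
grasp_force: 45.0
t 13.93 pos [466.8 321.8 233.9] yaw -13.93 tilt 0.09 F [ 1.25  0.7  -7.3 ] w 11.4 g 45.0 j6 0.76
slide cm [-0.08 15.19  0.3 ] twist [ 0.001 -0.001  0.001]
scene 188 61 t [359.2 371.2 493.7] s [364.2 375.8 383.2] z [190.3 221.1]
scene 226 58 t [360.5 422.8 491.7] s [365.1 378.1 383.5] z [227.2 245.7]
scene prongs s 440 [np.float64(386.8), np.float64(462.4)]
scene prongs s 492 [np.float64(388.3), np.float64(463.4)]
side 188 51 t [354.5 364.3 493.3] s [371.7 375.6 384.1] z [189.8 220. ]
side 226 34 t [355.7 369.8 488.1] s [369.7 373.3 390. ] z [228.9 245.9]
side prongs s 440 [np.float64(382.4), np.float64(460.9)]
side prongs s 492 [np.float64(386.1), np.float64(460.9)]
```

View pics/pre.png

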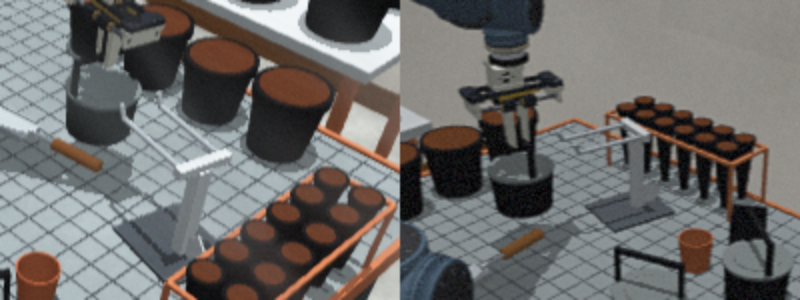

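The picture shows the pail held upright in front of the tips. Handle and prongs are centred on each other to within 1 mm in both views, so I'll slide it in.

```bash
python3 -m crank '[{"twist":[0,0,0],"slide":[0,0.5,0.2],"hand":-1},{"twist":[0,0,0],"slide":[0,1.5,0],"hand":-1},{"twist":[0,0,0],"slide":[0,1.5,0],"hand":-1},{"twist":[0,0,0],"slide":[0,1.5,0],"hand":-1},{"twist":[0,0,0],"slide":[0,1.5,0],"hand":-1},{"twist":[0,0,0],"slide":[0,1.5,0],"hand":-1},{"twist":[0,0,0],"slide":[0,1.5,0],"hand":-1},{"twist":[0,0,0],"slide":[0,1.5,0],"hand":-1},{"twist":[0,0,0],"slide":[0,1.5,0],"hand":-1},{"twist":[0,0,0],"slide":[0,1.5,0],"hand":-1},{"twist":[0,0,0],"slide":[0,1.2,0],"hand":-1},{"twist":[0,0,0],"slide":[0,0,0],"hand":-1},{"twist":[0,0,0],"slide":[0,0,0],"hand":-1},{"twist":[0,0,0],"slide":[0,0,0],"hand":-1}]'
python3 go.py 614 284.4 195 -14
```

```text
clock: 15.2
ee_pos: [613.4, 284.9, 231.0]
tool_rot: [-2.475, -1.935, 0.001]
wrist_force: [0.1, 0.2, -7.6]
grip_width: 11.5
grasp_force: 45.0
t 15.2 pos [613.4 284.9 231. ] yaw -13.97 tilt 0.03 F [ 0.14  0.2  -7.57] w 11.5 g 45.0 j6 0.61
slide cm [-0.04  0.08  3.6 ] twist [-0.     0.     0.001]
```

Now lower it to just above the expected contact.

```bash
python3 -m crank '[{"twist":[0,0,0],"slide":[0,0,0.8],"hand":-1},{"twist":[0,0,0],"slide":[0,0,1],"hand":-1},{"twist":[0,0,0],"slide":[0,0,0.8],"hand":-1},{"twist":[0,0,0],"slide":[0,0,0.5],"hand":-1},{"twist":[0,0,0],"slide":[0,0,0.2],"hand":-1},{"twist":[0,0,0],"slide":[0,0,0],"hand":-1},{"twist":[0,0,0],"slide":[0,0,0],"hand":-1}]'
python3 -m crank '[{"twist":[0,0,0],"slide":[0,0,0.1],"hand":-1},{"twist":[0,0,0],"slide":[0,0,0.1],"hand":-1},{"twist":[0,0,0],"slide":[0,0,0],"hand":-1},{"twist":[0,0,0],"slide":[0,0,0],"hand":-1}]'
python3 go.py 614 284.4 195 -14
```

```text
clock: 15.78
ee_pos: [613.9, 284.9, 198.2]
tool_rot: [2.475, 1.935, 0.0]
wrist_force: [-0.6, 0.4, -6.8]
grip_width: 11.3
grasp_force: 45.0
clock: 16.12
ee_pos: [613.8, 284.8, 196.1]
tool_rot: [2.475, 1.935, 0.0]
wrist_force: [0.2, 0.3, -6.2]
grip_width: 11.7
grasp_force: 45.0
t 16.12 pos [613.8 284.8 196.1] yaw -13.98 tilt 0.0 F [ 0.2   0.33 -6.22] w 11.7 g 45.0 j6 0.61
slide cm [-0.04  0.03  0.11] twist [ 0. -0.  0.]
```

```bash
python3 -m crank '[{"twist":[0,0,0],"slide":[0,0,0.08],"hand":-1},{"twist":[0,0,0],"slide":[0,0,0.07],"hand":-1},{"twist":[0,0,0],"slide":[0,0,0],"hand":-1},{"twist":[0,0,0],"slide":[0,0,0],"hand":-1}]'
python3 -m crank '[{"twist":[0,0,0],"slide":[0,0,0.07],"hand":-1},{"twist":[0,0,0],"slide":[0,0,0],"hand":-1},{"twist":[0,0,0],"slide":[0,0,0],"hand":-1}]'
```

```text
clock: 16.45
ee_pos: [614.0, 284.9, 195.2]
tool_rot: [2.475, 1.934, 0.001]
wrist_force: [-3.0, -1.2, 0.4]
grip_width: 11.4
grasp_force: 45.0
clock: 16.7
ee_pos: [614.0, 284.9, 195.1]
tool_rot: [2.475, 1.934, 0.002]
wrist_force: [-3.4, -2.5, 5.7]
grip_width: 11.3
grasp_force: 45.0
```

The bar is in contact and the prongs carry the load. I'll ease off, release and look.

```bash
python3 -m crank '[{"twist":[0,0,0],"slide":[0,0,-0.07],"hand":-1},{"twist":[0,0,0],"slide":[0,0,0],"hand":-1},{"twist":[0,0,0],"slide":[0,0,0],"hand":-0.7},{"twist":[0,0,0],"slide":[0,0,0],"hand":-0.5},{"twist":[0,0,0],"slide":[0,0,0],"hand":-0.3},{"twist":[0,0,0],"slide":[0,0,0],"hand":-0.2},{"twist":[0,0,0],"slide":[0,0,0],"hand":-0.2},{"twist":[0,0,0],"slide":[0,0,0],"hand":-0.2},{"twist":[0,0,0],"slide":[0,0,0],"hand":-0.2}]' 10
python3 - <<'E'
import numpy as np,cv2
from station import robot
im=[robot.capture("scene")["color"][90:240,270:470],robot.capture("side")["color"][60:210,110:310]]
cv2.imwrite("pics/hung.png",cv2.resize(np.hstack(im),(800,300)))
E
```

```text
clock: 17.45
ee_pos: [613.9, 284.8, 194.5]
tool_rot: [2.475, 1.935, 0.0]
wrist_force: [0.1, 0.2, -0.7]
grip_width: 37.1
grasp_force: 0.0
```

View pics/hung.png

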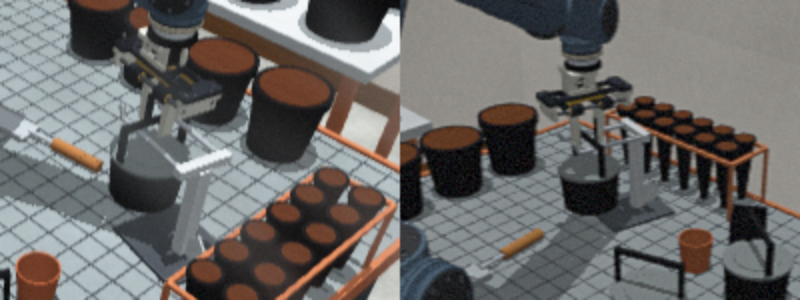

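The picture shows the pail hanging level with the fingers open on either side of the bar. I'll go straight up and check.

```bash
python3 -m crank '[{"twist":[0,0,0],"slide":[0,0,-0.5],"hand":-0.2},{"twist":[0,0,0],"slide":[0,0,-1],"hand":-0.2},{"twist":[0,0,0],"slide":[0,0,-2],"hand":-0.2},{"twist":[0,0,0],"slide":[0,0,-3],"hand":-0.2},{"twist":[0,0,0],"slide":[0,0,-3],"hand":-0.2},{"twist":[0,0,0],"slide":[0,0,-3],"hand":-0.2},{"twist":[0,0,0],"slide":[0,0,-2],"hand":-0.2},{"twist":[0,0,0],"slide":[0,0,0],"hand":-0.2},{"twist":[0,0,0],"slide":[0,0,0],"hand":-0.2},{"twist":[0,0,0],"slide":[0,0,0],"hand":-0.2},{"twist":[0,0,0],"slide":[0,0,0],"hand":-0.2},{"twist":[0,0,0],"slide":[0,0,0],"hand":-0.2}]'
python3 - <<'E'
import numpy as np,cv2
from station import robot
from pc import cloud
im=[]
for n in("scene","side"):
    d=robot.capture(n); p=cloud(d); c=d["color"].astype(int); im.append(cv2.resize(d["color"],(400,300)))
    a=np.radians(-14); s=p[...,0]*np.cos(a)+p[...,1]*np.sin(a); t=-p[...,0]*np.sin(a)+p[...,1]*np.cos(a)
    k=(abs(s-527)<60)&(abs(t-424)<90)&(c.max(-1)<80)&(p[...,2]>195)&(p[...,2]<225)
    print(n,k.sum(),"s",np.percentile(s[k],[5,50,95]).round(),"t",np.percentile(t[k],[1,99]).round(),"z",np.percentile(p[k][:,2],[5,95]).round())
    k=(p[...,0]>380)&(p[...,0]<490)&(abs(p[...,1]+84)<75)&(c.max(-1)<70)&(abs(p[...,2]-157)<9); print("P1 bar",p[k].mean(0).round())
cv2.imwrite("pics/end.png",np.hstack(im))
E
```

```text
clock: 18.55
ee_pos: [613.6, 284.7, 338.3]
tool_rot: [-2.475, -1.934, 0.003]
wrist_force: [0.2, 0.5, 0.8]
grip_width: 37.4
grasp_force: 0.0
scene 140 s [523. 530. 533.] t [359. 492.] z [200. 213.]
P1 bar [436. -86. 159.]
side 66 s [511. 526. 533.] t [359. 483.] z [199. 213.]
P1 bar [434. -90. 158.]
```

View pics/end.png

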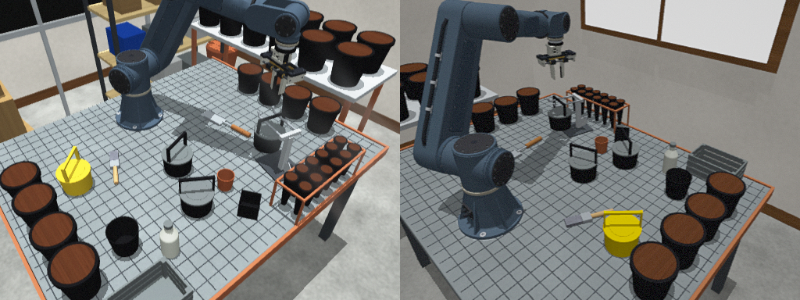

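The pail hangs on both prongs, about 115 mm in front of the post. The two light pails stand upright where they were, and the gripper is clear.

```bash
python3 -c "
from station import robot
print(robot.close_job())"
```

```text
the job is handed in; nothing more can be done
None
```

The full pail (about 0.7 kg by the wrist force) hangs level by its handle across both prongs, the two other pails stand upright in their places (one lifted and found light, the other never touched), and the job is handed in, with no verdict returned.

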